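Set the eyelet, then hold the gauge's index plunger out

ROBOT

A 6-joint arm with a two-finger parallel gripper is mounted at the origin on the work surface. World frame = base frame: x ahead of the robot, y to its left, z up, the work surface at z = 0. Lengths are in m, angles in degrees, forces in N, time in s.
With the tool pointing down it reaches from about 0.3 to 0.75 m from the base axis. Payload 8.5 kg.
Tool frame: the origin (TCP) lies at the very end of the fingers, on their centre line; the grasp point (between the pads) lies 19 mm behind it; z points along the fingers, y is the line along which they close (so a half turn about z gives the same grasp; the last joint's range is limited). The gripper opens to 85 mm and grips with 20 to 120 N. Pads are 22 mm wide; open, the fingers measure 114 mm over their backs; the gripper's body (76 mm by 85 mm) begins 54 mm behind the grasp point. The pads swing forward as they close: fully open they stand 13 mm farther back than shut.
Start: joints at [-82.924, 21.807, 74.336, -0, 83.858, -12.336], TCP at [0.183, -0.519, 0.231] pointing down, gripper open.
Joint ranges: [-178.18, 178.18], [-50.72, 133.34], [12.68, 142.11], [-81.47, 261.47], [9.98, 163.14], [-165.26, 165.26]. Speed limits (degrees/s): [136.94, 136.94, 180, 180, 180, 180].

INTERFACE

Orientations are given as a 3x3 rotation matrix whose columns are the frame's x, y, z axes.
In Python, from rig import env, imaging gives the robot as it stands. The module is installed in compiled form; this text tells all that it offers.
- The arm moves only by the tool arm_command, never from a script. Its arguments are lists of equal length, an entry for each row: "turn": the turn, a rotation vector about the tool's x, y, z in units of 5 degrees (1.0 is 5 degrees), a list of three; "xyz": the shift along the tool's x, y, z in units of 50 mm (1.0 is 50 mm), a list of three; "claw": the finger opening in mm, from 0 to 85.4. A call has 1 to 12 rows; each row shifts and turns the commanded pose from where the row before left it, along the tool's axes as they then stand; what a row does not reach is not made up. A row lasts 1/10 s, in which the tool goes at most 50 mm and 8.59 degrees, less where a joint would pass 70% of its speed; a pose out of reach is approached as far as the arm can. A call is refused whole if a number of a shift passes 1 or a number of a turn 1, either way. A call with a gripper value outside its range is refused whole. The fingers move at their own pace and stop on an object; "squeeze" is the grip in N (left out, the last holds). Time passes only in rows, so rows that do not move let the fingers close. It gives the time, the measured TCP pose, the force, the opening and the grip force at its end, in the units of the state.
- env.observe(): the state, without advancing time (a new reading comes with each control period).
- imaging.get_image(name): name is "scene" or "top" or "wrist"; returns (picture, depth): 384x512x3 uint8, blue, green, red; 384x512 float32, m along the optical axis (not along the pixel's ray), 0 where there is no reading.
- imaging.camera_info(name): a dict with "camera_matrix" (3x3 intrinsics, pixels), "rvec" (rotation vector, rad) and "tvec" (3), from world to camera coordinates, as OpenCV has them. Camera axes: x right, y down, z forward; pixel columns grow to the right and rows downward; lengths in m; the calibration is good to about 2 mm. A picture is of the moment at which its call begins: read the wrist's pose just before it. camera_info takes no time and is no camera call; for the wrist camera it gives the pose at the moment of the call.
- env.close_job(): hands the job in; it is judged then, once.
The state is a dict: "time_s": time; "q": joint angles; "qvel": joint speeds; "joint_efforts": joint torques, N m; "position": TCP position; "tool_rot": TCP orientation; "ft_force": force on the tool from outside, world axes, zero at the start; "wrist_torque": the same for the moment, N m; "grip_width": finger opening in m; "gripper_force": force on a finger pad.
Only numpy, scipy, OpenCV 4.12 (cv2) and the standard library are available. Lean on these libraries where they do the work, as an engineer would, in place of code of your own. Each camera call takes 0.05 s, during which the arm holds its last target. There are 200 camera calls.

TASK

Set the eyelet in the grey board panel lying under the hand press: bring the press's lever all the way down to its stop, then let it come all the way back up. After that pull the index plunger on the sliding gauge beside the press straight up by its knob as far as it goes, and finish while still holding it up there, so that I can move the gauge to its next hole. The gauge and the panel should stay where they are, and don't push the other things on the bench about.

Things in the scene. Friction and masses are not known exactly. Their poses are not given: they have to be found in the camera images.
- press: Grey cast bench eyelet press, fixed, turned a little each time. Origin on the bench under the ram (vertical spindle); x from the ram to the column behind, y along the panel away from the gauge, z up. Base x -90 to +160 mm, 120 mm wide. Head from x -30 to +150 mm, 56 mm wide, top at 230 mm. Its work table is 60 mm above the bench.
- lever_hinge (a point): Centre of the lever's pivot pin in the press head, 215 mm above the bench, 35 mm behind the ram (press frame x +35, y 0, z 215 mm). The lever turns about the press's y axis.
- lever_ball (a point): Centre of the lever's black ball, 35 mm across, on a 13 mm steel rod, 220 mm from the hinge. At rest the lever rises 28 degrees from the hinge to the front (-x of the press), ball 318 mm above the bench; on the lower stop it hangs 14 degrees below level, ball at 162 mm. Pinch it from above across the lever's plane (it turns in the fingers along its arc) or push it down.
- lever (a joint): Angle of the press lever in rad: 0 at rest (up, against its stop), 0.733 fully down on the lower stop. A return spring brings it up again: pushing it down takes about 5 N at the ball at the start and about 12 N at the bottom, a little more when moved fast.
- gauge_bar: Steel index bar fixed to the bench on the press's -y side, parallel to it (same axes): 50 mm wide, 210 mm long along y, top 60 mm above the bench, a row of holes every 25 mm. Origin on the bench below the hole in which the plunger's pin sits, 160 to 240 mm from the ram.
- carriage: Aluminium saddle of the gauge on the index bar, 74 mm in x, 54 mm in y, top 88 mm above the bench, with a 110 mm wide steel fence (same height) on its +y side where the panel's end lies. Origin on the bar's top, on the plunger's axis. Locked by the plunger's pin; with the pin out it slides along y against about 10 N of drag.
- plunger_knob (a point): Middle of the index plunger's black pull knob, on its vertical axis, 120 mm above the bench when seated. Upright cylinder 26 mm across, 24 mm high (29 mm across at a rim near the top), from 108 to 132 mm above the bench when seated; below it a 17 mm sleeve and, up to 96 mm, a 25 mm nut.
- plunger (a joint): Lift of the index plunger in m: 0 when seated, 0.014 when pulled fully up against its stop. The pin stands 8 mm deep in the hole of the bar. A spring pulls it back down (about 5 N seated, 9 N fully up); it has no catch, so it drops back if let go.
- panel: Loose flat grey board panel 100 x 300 x 3 mm (300 mm along its y), lying across the gauge bar and the press's work table under the ram, 60 mm above the bench, its -y end at the gauge's fence. Origin at the centre of its underside.
- eyelet_dish: Bystander: small round steel dish with brass eyelets, 68 mm across, 24 mm high, in front of the press and the gauge. Origin: centre of its underside.
- die_block: Bystander: wooden block 40 x 90 x 22 mm with three steel dies standing on it (40 mm high in all), in front of the press on the +y side. Origin: centre of its underside.
- screwdriver: Bystander: screwdriver 170 mm long, lying on the bench on the left, beyond the panel's free end.
- tape_roll: Bystander: roll of tape lying flat, 90 mm across, 24 mm high, between robot and gauge.
- straightedge: Bystander: steel straightedge 35 x 200 x 5 mm, lying on the stack of finished panels.
- done_stack: Bystander: stack of finished grey panels, 100 x 300 mm, 42 mm high, on the left. Origin: centre of its underside.
- box_shell: Bystander: open grey board box 140 x 220 x 90 mm with taped corners, on the right near the robot. Origin: centre of its underside.

How it is judged (in metres and radians):
On the way, in this order (a step that is already met when the one before it is completed fails the run):
1. the lever is brought down to its stop (within 0.05 rad), the plunger still seated (value of joint lever above 0.683 rad and value of joint plunger below 0.004 m), for 0.1 s.
2. the lever is back up (within 0.05 rad), the plunger still seated (value of joint lever below 0.05 rad and value of joint plunger below 0.004 m), for 0.1 s.
3. the fingers hold the plunger pulled up to its stop (within 2.5 mm) (value of joint plunger above 0.0115 m and contact force between the fingers and plunger above 3 N), for 0.4 s.
At the end, for the whole second after the job is handed in: The program ends with the fingers holding the plunger (contact force above 3 N) at least 11.5 mm up out of its 14 mm lift, the lever fully up again (below 0.05 rad), the gauge's saddle within 10 mm and the panel within 15 mm of where they were; all this stays so for the last second (all of step 3 and value of joint lever below 0.05 rad and distance of carriage from where it was at the start of the episode below 0.01 m and distance of panel from where it was at the start of the episode below 0.015 m); the arm keeps its last pose, push and grip.
It fails at once if the plunger is pulled while the lever is down (value of joint lever above 0.15 rad and value of joint plunger above 0.005 m).
It fails at once if the gauge is dragged away (over 20 mm) (distance of carriage from where it was at the start of the episode above 0.02 m).
It fails at once if the panel is knocked out of place (over 25 mm) (distance of panel from where it was at the start of the episode above 0.025 m).
It fails at once if another thing on the bench is pushed more than 30 mm (distance of any of eyelet_dish, die_block, screwdriver, tape_roll, straightedge, done_stack, box_shell from where it was at the start of the episode above 0.03 m).
It also fails if it takes over 51 s, if anything falls off the work surface, if the arm or the gripper's body presses on something with over 40 N, if the wrist force passes 120 N, or if a joint passes its speed limit or range.

## Working session

There is one attempt and no reset: what is moved stays moved. The work goes in short steps, Python scripts to look and compute and a tool call to move; the robot and the scene stay as the last step left them, time stands still between calls to the robot, and variables do not carry over. Pictures are saved under pics/ and viewed, at most 10 in all, crops included, and the job is handed in when it is done.

Besides the shell and the picture viewer there is one more tool, called after "Emit:" as a command line: name --argument value ..., lists and objects as JSON in quotes. arm_command: Moves the arm, as the interface text tells. Its arguments: {"type":"object","properties":{"turn":{"type":"array"},"xyz":{"type":"array"},"claw":{"type":"array"},"squeeze":{"type":"number"}},"required":["turn","xyz","claw"]}

```bash
mkdir -p pics; cat > h.py <<'E'
import numpy as np, cv2
from rig import env, imaging
def cam(n):
    c=imaging.camera_info(n); K=np.array(c["camera_matrix"]); R=cv2.Rodrigues(np.array(c["rvec"],float))[0]; t=np.array(c["tvec"],float).ravel()
    return K,R,t
def ray(c,u,v):
    K,R,t=c; return -R.T@t, R.T@np.linalg.inv(K)@np.array([u,v,1.])
def onz(c,u,v,z):
    o,d=ray(c,u,v); return o+d*(z-o[2])/d[2]
def cloud(c,D):
    K,R,t=c; v,u=np.mgrid[:D.shape[0],:D.shape[1]]
    P=np.stack([(u-K[0,2])*D/K[0,0],(v-K[1,2])*D/K[1,1],D],-1)
    return (P-t)@R
E
python3 - <<'E'
from h import *
s=env.observe(); print(s["time_s"],s["position"],s["tool_rot"],s["grip_width"])
for n in("scene","top"):
    im,d=imaging.get_image(n); cv2.imwrite(f"pics/{n}.png",im); np.savez(f"{n}.npz",im=im,d=d,P=cloud(cam(n),d))
    K,R,t=cam(n); print(n,-R.T@t,K[0,0],R.tolist(),(d>0).mean())
E
```

```text
0.0 [ 0.18275866 -0.51844154  0.23069227] [[ 9.43149324e-01  3.32369251e-01 -1.82427165e-04]
 [ 3.32369153e-01 -9.43148241e-01  1.46332755e-03]
 [ 3.14309221e-04 -1.44076955e-03 -9.99998913e-01]] 0.08524847804299954
scene [ 1.21302518 -0.71876503  1.0911975 ] 377.7295865823645 [[0.7253059716466785, 0.688288120574722, 0.013809799759027297], [0.44900795896100026, -0.4577603522604009, -0.7673638724152385], [-0.5218458587392873, 0.5627743090921533, -0.6410631612739147]] 0.9940134684244791
top [0.22756566 0.07009093 1.39722979] 423.31583329049334 [[-0.0037562377463917773, -0.9997127831989177, 0.023669427256836587], [-0.9806122350796682, -0.0009550265907323219, -0.19595594488626403], [0.1959222679790384, -0.023946587082193826, -0.9803269994634773]] 0.9958852132161459
```

View pics/scene.png

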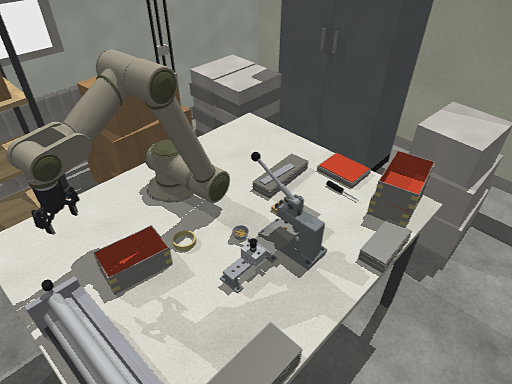

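View pics/top.png

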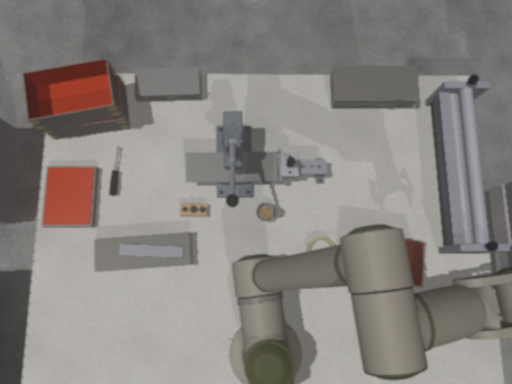

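The scene view shows the lever ball at about (255,157) and the knob at (253,243). In the top view they are at (232,200) and (290,161). Next I'll refine both points with dark masks and depth.

```bash
python3 - <<'E'
from h import *
pts={"ball":{"scene":(255,157),"top":(232,200)},"knob":{"scene":(253,243),"top":(290,161)}}
for k,v in pts.items():
    rs=[]
    for n,(u,w) in v.items():
        z=np.load(n+".npz"); im=z["im"]; 
        m=(im.max(2)<60).astype(np.uint8); y,x=np.mgrid[:384,:512]; m[(abs(x-u)>11)|(abs(y-w)>11)]=0
        nn,l,st,ce=cv2.connectedComponentsWithStats(m); i=1+np.argmax(st[1:,4]); P=z["P"][l==i]
        zt=.318 if k=="ball" else .120
        print(k,n,st[i],ce[i],np.median(P,0).round(4),P.min(0).round(3),P.max(0).round(3),onz(cam(n),*ce[i],zt).round(4))
        rs.append(ray(cam(n),*ce[i]))
    A=sum(np.eye(3)-np.outer(d,d)/(d@d) for o,d in rs); b=sum((np.eye(3)-np.outer(d,d)/(d@d))@o for o,d in rs)
    print(k,"tri",np.linalg.solve(A,b).round(4))
z=np.load("top.npz");P=z["P"].reshape(-1,3)
def rect(lo,hi,zl,zh,nm):
    s=P[(P[:,0]>lo[0])&(P[:,0]<hi[0])&(P[:,1]>lo[1])&(P[:,1]<hi[1])&(P[:,2]>zl)&(P[:,2]<zh)]
    print(nm,len(s),cv2.minAreaRect((s[:,:2]*1000).astype(np.float32)))
rect((.3,-.3),(.8,.35),.222,.24,"headtop"); rect((.3,-.3),(.8,.35),.055,.07,"panel/bar"); rect((.3,-.3),(.8,.0),.08,.095,"carriage")
E
```

```text
ball scene [251 152   9   9  63] [255.22222222 156.04761905] [0.4368 0.0877 0.3251] [0.416 0.078 0.308] [0.447 0.105 0.337] [0.4294 0.0961 0.318 ]
ball top [228 195   9  10  73] [232.02739726 199.57534247] [0.4299 0.0979 0.3327] [0.418 0.088 0.327] [0.442 0.108 0.34 ] [0.4321 0.0983 0.318 ]
ball tri [0.4309 0.097  0.3186]
knob scene [248 239   9  13  72] [252.625      244.05555556] [ 0.5955 -0.0858  0.1253] [ 0.537 -0.095  0.065] [ 0.606 -0.051  0.135] [ 0.5944 -0.0856  0.12  ]
knob top [288 158   6   8  32] [290.4375 161.625 ] [ 0.587  -0.0763  0.1323] [ 0.577 -0.085  0.122] [ 0.599 -0.07   0.137] [ 0.5909 -0.0787  0.12  ]
knob tri [ 0.5916 -0.0805  0.1141]
headtop 210 ((621.2251586914062, 98.82246398925781), (59.33623504638672, 53.49605178833008), 54.9527702331543)
panel/bar 2816 ((559.3720703125, 108.89964294433594), (268.84454345703125, 607.8919677734375), 27.08700942993164)
carriage 378 ((588.5262451171875, -75.86050415039062), (61.74256896972656, 107.3459243774414), 89.42212677001953)
```

```bash
python3 - <<'E'
from h import *
z=np.load("top.npz");P=z["P"];im=z["im"]
f=P.reshape(-1,3)
def sel(xl,xh,yl,yh,zl,zh):
    return f[(f[:,0]>xl)&(f[:,0]<xh)&(f[:,1]>yl)&(f[:,1]<yh)&(f[:,2]>zl)&(f[:,2]<zh)]
for a in[(.47,.62,.13,.25,.052,.068),(.47,.62,-.05,.06,.052,.068)]:
    s=sel(*a)
    # front and back panel edges: per y column extreme x
    for fn in(min,max):
        Y=np.arange(a[2],a[3],.006); X=[(y+.003,fn(s[(s[:,1]>=y)&(s[:,1]<y+.006)][:,0],default=np.nan)) for y in Y]
        X=np.array(X);X=X[~np.isnan(X[:,1])]; l=cv2.fitLine(X.astype(np.float32),cv2.DIST_HUBER,0,.01,.01).ravel(); print(a[2],fn.__name__,l.round(3),np.degrees(np.arctan(l[1]/l[0])).round(2), (X[:,1].min(),X[:,1].max()))
s=sel(.45,.75,-.15,.0,.08,.095);print(cv2.minAreaRect((s[:,:2]*1000).astype(np.float32)))
# rod
s=sel(.43,.62,.06,.13,.235,.315);l=cv2.fitLine(s[:,:2].astype(np.float32),cv2.DIST_HUBER,0,.01,.01).ravel();print("rod",len(s),l,np.degrees(np.arctan2(l[1],l[0])))
c=np.hstack([cv2.resize(im[120:220,170:340],None,fx=4.6,fy=4.6,interpolation=cv2.INTER_CUBIC)]);cv2.imwrite("pics/topc.png",c)
E
```

```text
0.13 min [ 1.    -0.02   0.205  0.54 ] -1.13 (np.float64(0.5377645117499614), np.float64(0.5426531283027918))
0.13 max [ 1.    -0.009  0.173  0.619] -0.49 (np.float64(0.617547572740166), np.float64(0.6198767897724279))
-0.05 min [ 1.    -0.027  0.004  0.542] -1.53 (np.float64(0.5400231147037815), np.float64(0.5775076355296311))
-0.05 max [ 1.    -0.001  0.006  0.619] -0.08 (np.float64(0.6180701531358531), np.float64(0.6199457408152119))
((588.5262451171875, -75.86050415039062), (61.74256896972656, 107.3459243774414), 89.42212677001953)
rod 246 [ 0.9999962  -0.00275561  0.5333144   0.09846469] -0.1578848
```

View pics/topc.png

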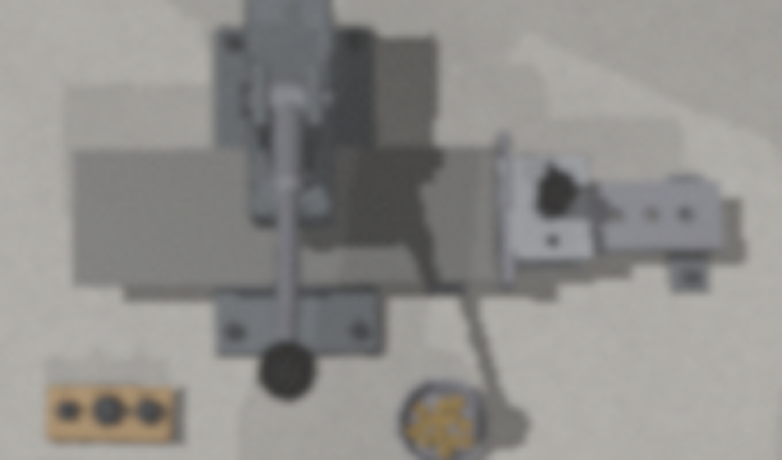

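The crop shows the ball at (288,370), the lever rod lying along world x (yaw about 0), and the knob at (556,192). Now I'll raise the tool, square it up, and go above the ball.

Emit:
arm_command --turn '[[0, 0, 0.97], [0, 0, 0.97], [0, 0, 0.97], [0, 0, 0.97], [0, 0, 0], [0, 0, 0], [0, 0, 0], [0, 0, 0], [0, 0, 0], [0, 0, 0], [0, 0, 0], [0, 0, 0]]' --xyz '[[0, 0, -0.85], [0, 0, -0.85], [0, 0, -0.85], [0, 0, -0.85], [0.4, -0.8, 0], [0.4, -0.8, 0], [0.4, -0.8, 0], [0.4, -0.8, 0], [0.4, -0.8, 0], [0.4, -0.8, 0], [0.4, -0.8, 0], [0.4, -0.8, 0]]' --claw '[85, 85, 85, 85, 85, 85, 85, 85, 85, 85, 85, 85]' --squeeze 30

```text
time_s: 1.3
position: [0.343, -0.1969, 0.4012]
tool_rot: [[1.0, -0.0, -0.0], [-0.0, -1.0, 0.0], [-0.0, -0.0, -1.0]]
ft_force: [0.9, -0.9, 0.3]
grip_width: 0.0848
gripper_force: 0.0
```

Emit:
arm_command --turn '[[0, 0, 0], [0, 0, 0], [0, 0, 0], [0, 0, 0], [0, 0, 0], [0, 0, 0], [0, 0, 0], [0, 0, 0], [0, 0, 0], [0, 0, 0]]' --xyz '[[0.22, -0.73, 0], [0.22, -0.73, 0], [0.22, -0.73, 0], [0.22, -0.73, 0], [0.22, -0.73, 0], [0.22, -0.73, 0], [0.22, -0.73, 0], [0.22, -0.73, 0], [0, 0, 0], [0, 0, 0]]' --claw '[85, 85, 85, 85, 85, 85, 85, 85, 85, 85]'

```text
time_s: 2.3
position: [0.4306, 0.0938, 0.4009]
tool_rot: [[1.0, 0.002, -0.001], [0.002, -1.0, -0.0], [-0.001, 0.0, -1.0]]
ft_force: [0.3, -0.1, -0.5]
grip_width: 0.0849
gripper_force: 0.0
```

```bash
python3 - <<'E'
from h import *
print(env.observe()["position"]); c=cam("wrist"); print(-c[1].T@c[2])
im,d=imaging.get_image("wrist"); cv2.imwrite("pics/w1.png",im); np.savez("w1.npz",im=im,d=d,P=cloud(c,d))
m=(im.max(2)<60).astype(np.uint8);nn,l,st,ce=cv2.connectedComponentsWithStats(m)
for i in range(1,nn):
    if st[i,4]>200:
        P=cloud(c,d)[l==i]; print(st[i],ce[i].round(1),np.median(P,0).round(4),onz(c,*ce[i],.318).round(4),onz(c,*ce[i],.12).round(4))
E
```

```text
[0.43055322 0.09376833 0.40089753]
[0.50033645 0.09361883 0.5434677 ]
[259   0  12  40 211] [263.1  19. ] [0.6028 0.0863 0.2098] [0.5663 0.088  0.318 ] [0.6241 0.0831 0.12  ]
[273   0  14  20 267] [279.5   9. ] [0.6663 0.0539 0.0202] [0.5726 0.0763 0.318 ] [0.636 0.061 0.12 ]
[367  35  25  24 451] [379.5  46.7] [ 0.5882 -0.0763  0.1314] [0.5482 0.0011 0.318 ] [ 0.5902 -0.0802  0.12  ]
[ 20  61  25  50 835] [32.1 85.6] [0.5466 0.4919 0.0226] [0.5206 0.2661 0.318 ] [0.5383 0.4175 0.12  ]
[  0  68  23  98 566] [  9.2 121. ] [0.4857 0.5585 0.011 ] [0.4941 0.2902 0.318 ] [0.4886 0.4629 0.12  ]
[ 231  179   39   40 1213] [250.1 198.8] [0.4336 0.0977 0.3311] [0.4292 0.098  0.318 ] [0.3666 0.1019 0.12  ]
[461 183  51  13 243] [489.  188.8] [ 0.363  -0.3495  0.0413] [ 0.4385 -0.1065  0.318 ] [ 0.3841 -0.2823  0.12  ]
[    0   236   512   148 42665] [255.7 332.4] [0.4421 0.0936 0.4808] [0.2883 0.0928 0.318 ] [0.1021 0.0922 0.12  ]
```

View pics/w1.png

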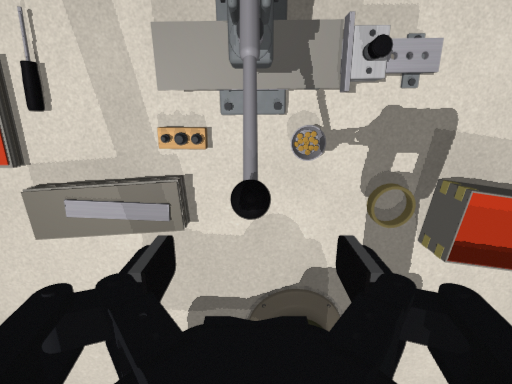

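The wrist view shows the ball at (250,199), which gives (0.430, 0.098). The knob is at (379,47), which gives (0.590, -0.080). I'll descend and pinch the ball.

Emit:
arm_command --turn '[[0, 0, 0], [0, 0, 0], [0, 0, 0], [0, 0, 0], [0, 0, 0], [0, 0, 0], [0, 0, 0], [0, 0, 0], [0, 0, 0], [0, 0, 0], [0, 0, 0], [0, 0, 0]]' --xyz '[[0, -0.08, 0.35], [0, 0, 0.35], [0, 0, 0.35], [0, 0, 0.35], [0, 0, 0.35], [0, 0, 0.33], [0, 0, 0], [0, 0, 0], [0, 0, 0], [0, 0, 0], [0, 0, 0], [0, 0, 0]]' --claw '[85, 85, 85, 70, 55, 50, 45, 30, 30, 30, 30, 30]' --squeeze 30

```text
time_s: 3.55
position: [0.4305, 0.0982, 0.2979]
tool_rot: [[1.0, 0.001, 0.0], [0.001, -1.0, 0.003], [0.0, -0.003, -1.0]]
ft_force: [-1.0, 8.2, -3.1]
grip_width: 0.0331
gripper_force: 30.7
```

Emit:
arm_command --turn '[[0, 0, 0], [0, 0, 0], [0, 0, 0], [0, 0, 0], [0, 0, 0], [0, 0, 0], [0, 0, 0], [0, 0, 0], [0, 0, 0], [0, 0, 0], [0, 0, 0], [0, 0, 0]]' --xyz '[[-0.12, 0, 0.24], [-0.1, 0, 0.25], [-0.09, 0, 0.25], [-0.07, 0, 0.26], [-0.06, 0, 0.26], [-0.04, 0, 0.27], [-0.02, 0, 0.27], [-0.01, 0, 0.27], [0.01, 0, 0.27], [0.02, 0, 0.27], [0.04, 0, 0.26], [0.06, 0, 0.26]]' --claw '[30, 30, 30, 30, 30, 30, 30, 30, 30, 30, 30, 30]'

```text
time_s: 4.75
position: [0.4128, 0.0979, 0.1425]
tool_rot: [[1.0, -0.001, 0.004], [-0.001, -1.0, 0.002], [0.004, -0.002, -1.0]]
ft_force: [-3.5, 8.5, 13.5]
grip_width: 0.0332
gripper_force: 35.3
```

Emit:
arm_command --turn '[[0, 0, 0], [0, 0, 0], [0, 0, 0], [0, 0, 0]]' --xyz '[[0, 0, 0.03], [0, 0, 0], [0, 0, 0], [0, 0, 0]]' --claw '[30, 30, 30, 30]'

```text
time_s: 5.15
position: [0.4131, 0.098, 0.1415]
tool_rot: [[1.0, -0.001, 0.005], [-0.001, -1.0, 0.002], [0.005, -0.002, -1.0]]
ft_force: [-2.0, 8.7, 12.4]
grip_width: 0.0334
gripper_force: 35.3
```

```bash
python3 - <<'E'
from h import *
s=env.observe();print(s["position"],s["ft_force"],s["grip_width"])
c=cam("scene");im,d=imaging.get_image("scene")
cv2.imwrite("pics/s2.png",cv2.resize(im[120:300,170:410],None,fx=3,fy=3))
E
```

```text
[0.41313074 0.09796284 0.14149012] [-1.96732126  8.67058554 12.43520157] 0.033415516838748265
```

View pics/s2.png

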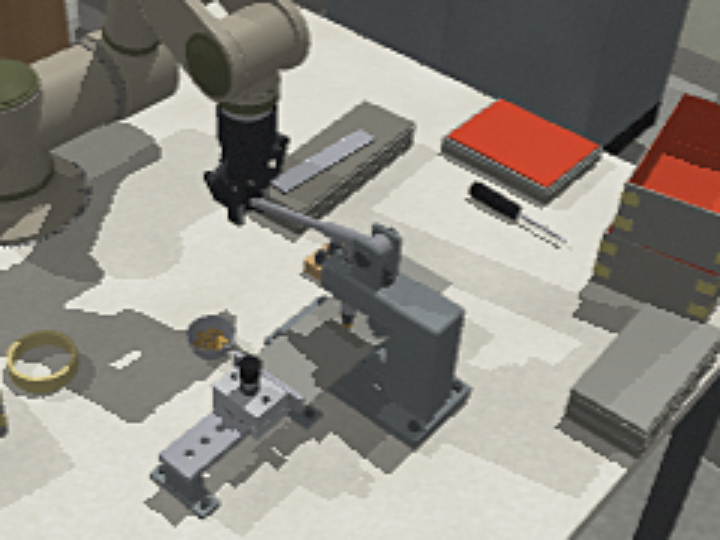

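The lever hangs low in the fingers, with the ball near (240,205) in the crop. The force is still only the spring's, so I'll press gently further to confirm the stop.

Emit:
arm_command --turn '[[0, 0, 0], [0, 0, 0], [0, 0, 0], [0, 0, 0]]' --xyz '[[0.01, 0, 0.06], [0, 0, 0.06], [0, 0, 0], [0, 0, 0]]' --claw '[30, 30, 30, 30]'

```text
time_s: 5.6
position: [0.4144, 0.098, 0.1358]
tool_rot: [[1.0, -0.001, 0.007], [-0.001, -1.0, 0.002], [0.007, -0.002, -1.0]]
ft_force: [0.3, 10.2, 12.8]
grip_width: 0.0332
gripper_force: 35.6
```

Emit:
arm_command --turn '[[0, 0, 0], [0, 0, 0], [0, 0, 0], [0, 0, 0]]' --xyz '[[0.01, 0, 0.06], [0.01, 0, 0.06], [0, 0, 0], [0, 0, 0]]' --claw '[30, 30, 30, 30]'

```text
time_s: 6.0
position: [0.4157, 0.098, 0.1306]
tool_rot: [[1.0, -0.001, 0.008], [-0.001, -1.0, 0.002], [0.008, -0.002, -1.0]]
ft_force: [-3.4, 9.0, 22.6]
grip_width: 0.0333
gripper_force: 37.2
```

```bash
python3 - <<'E'
from h import *
s=env.observe();print(s["position"],s["ft_force"],s["grip_width"])
c=cam("wrist");im,d=imaging.get_image("wrist")
cv2.imwrite("pics/w2.png",im)
P=cloud(c,d)
y=P[...,1];x=P[...,0];z=P[...,2]
m=(abs(y-.098)<.003)&(z>.14)&(x>.38)&(x<.6)
X=x[m];Z=z[m]
for a in np.arange(.40,.6,.01):
    q=(X>=a)&(X<a+.01)
    if q.sum(): print(a.round(3),q.sum(),np.median(Z[q]).round(4))
E
```

```text
[0.41568363 0.09798121 0.13059845] [-3.43142286  9.02517804 22.59083388] 0.03326806766241327
0.4 207 0.1784
0.41 384 0.178
0.42 1853 0.2157
0.43 303 0.1744
0.44 344 0.177
0.45 409 0.1795
0.46 465 0.182
0.47 568 0.1845
0.48 1400 0.2738
0.49 797 0.1894
0.5 983 0.1919
0.51 303 0.1934
```

View pics/w2.png

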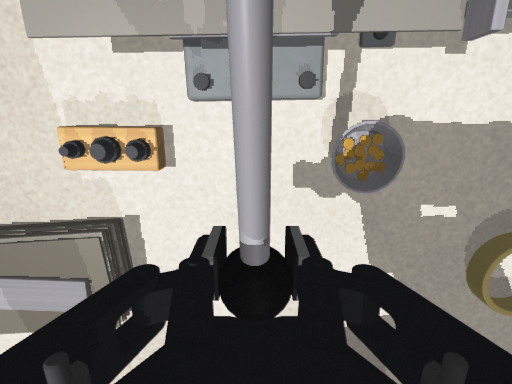

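The rod slope is now 14° down and the force rose to 22.6 N, so the lever is on its stop. The ball is between the fingers at about (255,285). Now I'll ride the lever back up along its arc.

Emit:
arm_command --turn '[[0, 0, 0], [0, 0, 0], [0, 0, 0], [0, 0, 0], [0, 0, 0], [0, 0, 0], [0, 0, 0], [0, 0, 0], [0, 0, 0], [0, 0, 0], [0, 0, 0], [0, 0, 0]]' --xyz '[[-0.06, 0, -0.26], [-0.05, 0, -0.26], [-0.03, 0, -0.27], [-0.01, 0, -0.27], [0.01, 0, -0.27], [0.02, 0, -0.27], [0.04, 0, -0.27], [0.06, 0, -0.26], [0.07, 0, -0.26], [0.09, 0, -0.25], [0.1, 0, -0.25], [0.12, 0, -0.24]]' --claw '[30, 30, 30, 30, 30, 30, 30, 30, 30, 30, 30, 30]'

```text
time_s: 7.25
position: [0.4305, 0.0983, 0.285]
tool_rot: [[1.0, 0.001, -0.001], [0.001, -1.0, 0.003], [-0.001, -0.003, -1.0]]
ft_force: [-4.3, 9.3, -31.4]
grip_width: 0.0336
gripper_force: 36.4
```

Emit:
arm_command --turn '[[0, 0, 0], [0, 0, 0], [0, 0, 0]]' --xyz '[[0, 0, 0], [0, 0, 0], [0, 0, 0]]' --claw '[30, 30, 30]'

```text
time_s: 7.55
position: [0.4313, 0.0983, 0.2859]
tool_rot: [[1.0, 0.001, 0.003], [0.0, -1.0, 0.003], [0.003, -0.003, -1.0]]
ft_force: [-3.3, 9.3, 7.0]
grip_width: 0.033
gripper_force: 37.6
```

Emit:
arm_command --turn '[[0, 0, 0], [0, 0, 0], [0, 0, 0], [0, 0, 0], [0, 0, 0], [0, 0, 0], [0, 0, 0], [0, 0, 0], [0, 0, 0], [0, 0, 0]]' --xyz '[[0, 0, -0.05], [0, 0, 0], [0, 0, 0], [0, 0, 0], [0, 0, 0], [0, 0, -0.5], [0, 0, -0.6], [0, 0, -0.6], [0, 0, -0.5], [0, 0, 0]]' --claw '[30, 50, 70, 85, 85, 85, 85, 85, 85, 85]'

```text
time_s: 8.55
position: [0.4318, 0.0972, 0.3995]
tool_rot: [[1.0, 0.0, 0.006], [0.0, -1.0, -0.0], [0.006, 0.0, -1.0]]
ft_force: [-0.9, 0.6, -0.1]
grip_width: 0.085
gripper_force: 0.0
```

```bash
python3 - <<'E'
from h import *
print(env.observe()["position"]); c=cam("wrist")
im,d=imaging.get_image("wrist"); C=cloud(c,d)
m=(im.max(2)<60).astype(np.uint8);nn,l,st,ce=cv2.connectedComponentsWithStats(m)
for i in range(1,nn):
    if st[i,4]>300:
        P=C[l==i]; print(st[i],ce[i].round(1),np.median(P,0).round(4),onz(c,*ce[i],.318).round(4),onz(c,*ce[i],.12).round(4))
E
```

```text
[0.43177708 0.09721666 0.39945803]
[365  37  29  26 476] [380.6  49.5] [ 0.5878 -0.0754  0.1312] [0.5478 0.0035 0.318 ] [ 0.5895 -0.0789  0.12  ]
[  0  61  25 108 650] [ 10.  119.2] [0.4942 0.5585 0.011 ] [0.4977 0.2916 0.318 ] [0.4951 0.4633 0.12  ]
[ 23  64  23  50 819] [34.3 88.6] [0.5464 0.4918 0.0226] [0.5205 0.2675 0.318 ] [0.5381 0.4178 0.12  ]
[ 235  182   39   39 1221] [253.9 201.2] [0.4339 0.098  0.3313] [0.4293 0.0981 0.318 ] [0.3666 0.0991 0.12  ]
[    0   236   512   148 42684] [255.7 332.3] [0.4428 0.097  0.4793] [0.2926 0.0965 0.318 ] [0.1092 0.0961 0.12  ]
```

The ball is back at its original spot, so the lever is up. I'll move above the knob.

Emit:
arm_command --turn '[[0, 0, 0], [0, 0, 0], [0, 0, 0], [0, 0, 0], [0, 0, 0], [0, 0, 0], [0, 0, 0], [0, 0, 0], [0, 0, 0], [0, 0, 0], [0, 0, 0], [0, 0, 0]]' --xyz '[[0, 0.7, 0], [0, 0.7, 0], [0.1, 0.7, 0], [0.3, 0.7, 0], [0.5, 0.4, 0.3], [0.5, 0.32, 0.4], [0.5, 0, 0.5], [0.5, 0, 0.5], [0.4, 0, 0.4], [0.36, 0, 0.3], [0, 0, 0], [0, 0, 0]]' --claw '[85, 85, 85, 85, 85, 85, 85, 85, 85, 85, 85, 85]'

```text
time_s: 9.8
position: [0.5887, -0.0786, 0.2758]
tool_rot: [[1.0, 0.0, -0.002], [0.0, -1.0, 0.0], [-0.002, -0.0, -1.0]]
ft_force: [-0.2, -0.5, 0.7]
grip_width: 0.0849
gripper_force: 0.0
```

```bash
python3 - <<'E'
from h import *
print(env.observe()["position"]); c=cam("wrist")
im,d=imaging.get_image("wrist"); C=cloud(c,d); cv2.imwrite("pics/w3.png",im)
m=(im.max(2)<60).astype(np.uint8);nn,l,st,ce=cv2.connectedComponentsWithStats(m)
for i in range(1,nn):
    if st[i,4]>300:
        P=C[l==i]; print(st[i],ce[i].round(1),np.median(P,0).round(4),P.min(0).round(4),P.max(0).round(4),onz(c,*ce[i],.125).round(4))
t=C[(C[...,2]>.127)&(C[...,2]<.137)&(abs(C[...,0]-.59)<.03)&(abs(C[...,1]+.079)<.03)];print("top",cv2.minEnclosingCircle((t[:,:2]*1000).astype(np.float32)))
E
```

```text
[ 0.58871198 -0.07858921  0.27578797]
[  66   13   80   93 4359] [105.9  64.5] [0.7057 0.0717 0.121 ] [ 0.6586 -0.0789  0.0243] [0.7368 0.0769 0.4183] [0.7046 0.0684 0.125 ]
[  82  100   35  111 2078] [100.2 150.6] [0.6255 0.0726 0.1514] [ 0.5657 -0.0789  0.0873] [0.6704 0.0936 0.4183] [0.6199 0.0873 0.125 ]
[   0  124   84   97 3151] [ 50.4 159.5] [0.6268 0.0787 0.2104] [ 0.5755 -0.0789  0.1711] [0.6586 0.117  0.4183] [0.6104 0.1425 0.125 ]
[244 162  25  30 554] [255.9 176.8] [ 0.5926 -0.0795  0.1316] [ 0.576  -0.0926  0.0898] [ 0.604  -0.0665  0.1343] [ 0.5912 -0.0794  0.125 ]
[    0   236   512   148 42809] [254.9 332.4] [ 0.6003 -0.0789  0.3555] [ 0.1412 -0.4937 -0.0012] [0.6586 0.3512 0.4183] [ 0.3823 -0.0782  0.125 ]
top ((590.136962890625, -79.56623077392578), 14.219072341918945)
```

View pics/w3.png

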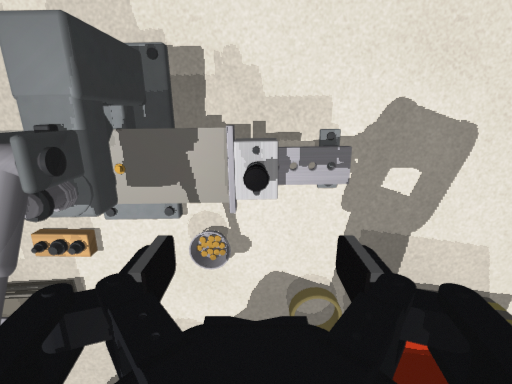

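The wrist view shows the knob at (256,177), giving (0.590, -0.0795), with clear space on both sides. I'll descend and grip.

Emit:
arm_command --turn '[[0, 0, 0], [0, 0, 0], [0, 0, 0], [0, 0, 0], [0, 0, 0], [0, 0, 0], [0, 0, 0], [0, 0, 0], [0, 0, 0], [0, 0, 0], [0, 0, 0], [0, 0, 0]]' --xyz '[[0.03, 0.02, 0.5], [0, 0, 0.6], [0, 0, 0.6], [0, 0, 0.6], [0, 0, 0.5], [0, 0, 0.4], [0, 0, 0.24], [0, 0, 0.1], [0, 0, 0], [0, 0, 0], [0, 0, 0], [0, 0, 0]]' --claw '[70, 60, 60, 60, 60, 60, 60, 60, 60, 50, 40, 36]' --squeeze 40

```text
time_s: 11.05
position: [0.591, -0.0797, 0.1]
tool_rot: [[1.0, 0.0, 0.001], [0.0, -1.0, -0.0], [0.001, 0.0, -1.0]]
ft_force: [0.6, -0.8, 0.4]
grip_width: 0.0359
gripper_force: 0.0
```

Emit:
arm_command --turn '[[0, 0, 0], [0, 0, 0], [0, 0, 0], [0, 0, 0], [0, 0, 0]]' --xyz '[[0, 0, 0], [0, 0, 0], [0, 0, 0], [0, 0, 0], [0, 0, 0]]' --claw '[30, 25, 20, 20, 20]' --squeeze 40

```text
time_s: 11.55
position: [0.5908, -0.0792, 0.0998]
tool_rot: [[1.0, 0.0, 0.001], [0.0, -1.0, 0.001], [0.001, -0.001, -1.0]]
ft_force: [-1.2, 3.8, 4.7]
grip_width: 0.0251
gripper_force: 39.0
```

Emit:
arm_command --turn '[[0, 0, 0], [0, 0, 0], [0, 0, 0], [0, 0, 0], [0, 0, 0], [0, 0, 0], [0, 0, 0], [0, 0, 0], [0, 0, 0]]' --xyz '[[0, 0, -0.04], [0, 0, -0.04], [0, 0, -0.04], [0, 0, -0.04], [0, 0, -0.04], [0, 0, -0.04], [0, 0, -0.04], [0, 0, 0], [0, 0, 0]]' --claw '[20, 20, 20, 20, 20, 20, 20, 20, 20]' --squeeze 50

```text
time_s: 12.45
position: [0.5906, -0.0792, 0.1121]
tool_rot: [[1.0, 0.0, -0.001], [0.0, -1.0, 0.001], [-0.001, -0.001, -1.0]]
ft_force: [3.7, 3.7, -9.4]
grip_width: 0.0246
gripper_force: 49.5
```

Emit:
arm_command --turn '[[0, 0, 0], [0, 0, 0], [0, 0, 0], [0, 0, 0], [0, 0, 0], [0, 0, 0]]' --xyz '[[0, 0, -0.03], [0, 0, -0.03], [0, 0, 0], [0, 0, 0], [0, 0, 0], [0, 0, 0]]' --claw '[20, 20, 20, 20, 20, 20]' --squeeze 50

```text
time_s: 13.05
position: [0.5905, -0.0792, 0.1141]
tool_rot: [[1.0, 0.0, -0.002], [0.0, -1.0, 0.002], [-0.002, -0.002, -1.0]]
ft_force: [7.1, 3.5, -16.5]
grip_width: 0.0244
gripper_force: 50.8
```

```bash
python3 - <<'E'
from h import *
s=env.observe();print(s["position"],s["ft_force"],s["grip_width"],s["gripper_force"])
im,d=imaging.get_image("scene"); np.savez("s4.npz",im=im,d=d)
a=np.load("scene.npz")["im"]
cv2.imwrite("pics/s4.png",np.hstack([cv2.resize(q[190:310,200:330],None,fx=3,fy=3,interpolation=cv2.INTER_CUBIC) for q in(a,im)]))
E
```

```text
[ 0.59046572 -0.07922585  0.1140519 ] [  7.07098911   3.52572275 -16.53537704] 0.024448962634798916 50.768728852272034
```

View pics/s4.png

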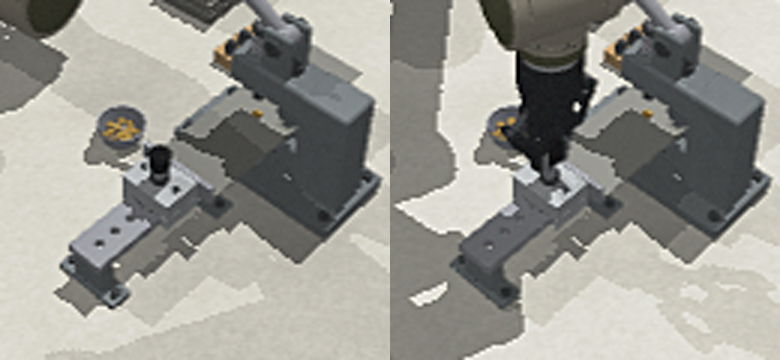

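The right-hand half shows the knob held raised at about (545,170). The saddle, bar and panel are unchanged from the start. The force exceeds the spring's 9 N, which points to the stop; a small extra pull will confirm it's rigid.

Emit:
arm_command --turn '[[0, 0, 0], [0, 0, 0], [0, 0, 0], [0, 0, 0]]' --xyz '[[0, 0, -0.02], [0, 0, 0], [0, 0, 0], [0, 0, 0]]' --claw '[20, 20, 20, 20]' --squeeze 50

```text
time_s: 13.5
position: [0.5904, -0.0792, 0.1141]
tool_rot: [[1.0, 0.0, -0.003], [0.0, -1.0, 0.002], [-0.003, -0.002, -1.0]]
ft_force: [9.1, 3.4, -22.2]
grip_width: 0.0247
gripper_force: 50.7
```

The force rose to 22.2 N with no further travel, so the plunger is on its stop. I'm handing in.

```bash
python3 -c "
from rig import env
print(env.close_job())"
```

```text
the job is handed in; nothing more can be done
None
```

I brought the lever down to its stop and back up, then pulled the plunger up to its stop, where the gripper is still holding it. The gauge and panel had not visibly moved in the last picture. The job is handed in, with no verdict returned.

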